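Tare the balance with its sunken key

TASK

Tare the bench balance with your fingertips: push its clear sliding guard by the black tab all the way back towards the weighing pan, reach into the well that holds the green key and gently press that sunken key down to its stop for about half a second, then let it come back up and push the guard forward again until it is fully shut. Nothing needs to be gripped or lifted: do not press the red key, do not press hard on the balance, and leave the beaker on the pan and the jars and dish beside the balance where they stand.

Things in the scene. Friction and masses are not known exactly. Their poses are not given: they have to be found in the camera images.
- balance: White bench balance, fixed, 152 mm wide (y), 225 mm deep (x -57 to 169). Origin: underside, midway between its key wells. x: from display to pan; z up. Case top 60 mm up. Round wells, 46 mm diameter, at x 0, y +34 and -34 mm: one holds the green key, one the red, either way round. Steel pan (82 mm across, top 72 mm up) centred at x 128 mm. Guide rails 5 mm wide, 69 mm up, along x at y +-72.5 mm.
- guard (a joint): Guard: clear plate with black edge strips, 60 x 138 x 4 mm (x, y, z), top 65 mm above the balance's origin, sliding over both wells. 0 = fully shut (wells covered); grows along the balance's +x to its stop at 0.060 m = fully open (wells clear). Starts 0 to 10 mm ajar; about 1.2 N of friction; stays where left.
- guard_tab (a point): Middle of the top edge of the black upright tab near the guard's front edge: 8 mm thick (balance's x), 50 mm wide (y), 19.5 mm above the guard plate; moves with the guard. At joint 0 this point is at x -24, y 0, z 84.5 mm from the balance's origin. Push its front face to open, its rear face to shut.
- tare_key_top (a point): Centre of the top of the green key (tare), a round spring key of 26 mm diameter in the middle of its well. At rest its top is 42 mm above the balance's origin, 18 mm below the case top; the black collar round it (42 mm diameter) lies 9 mm below the key's top.
- tare_key (a joint): How far the green key is pressed: 0 = up, 0.005 m = down at its stop. The spring pushes back with 1.2 N at first and 4 N at the stop, and lifts the key when let go.
- tare_key_base: The green key's module (collar and key together). Its origin lies under the middle of the key, 21 mm above the balance's origin.
- power_key_top (a point): Centre of the top of the red key (power), of the same size and height, in the other well. Must not be pressed.
- power_key (a joint): How far the red key is pressed: 0 = up, 0.005 m = down at its stop.
- beaker: Loose empty translucent plastic beaker, 57 mm diameter, 70 mm high, standing on the pan. Origin at the centre of its underside.
- jar_red: Loose white jar with a red cap, 52 mm diameter, 80 mm high, standing on the worktop to the right of the balance. Origin at the centre of its underside.
- jar_blue: Loose white jar with a blue cap, 46 mm diameter, 70 mm high, standing on the worktop to the left of the balance. Origin at the centre of its underside.
- dish: Loose flat tan petri dish, 66 mm diameter, 12 mm high at most, lying on the worktop to the left of the balance. Origin at the centre of its underside.

How it is judged:
By the outcome, as a careful person would: the job done as asked, in the order asked, and still so for the second after the job is handed in, with the robot touching nothing.
It also fails if it takes over 48 s, if anything falls off the work surface, if the arm or the gripper's body presses on something with over 40 N, if the wrist force passes 120 N, or if a joint passes its speed limit or range.

ROBOT

A 6-joint arm with a two-finger parallel gripper is mounted at the origin on a cart in front of the work surface, level with it; the furniture and walls round the work are solid. World frame = base frame: x ahead of the robot, y to its left, z up, the work surface at z = 0. Lengths are in m, angles in degrees, forces in N, time in s.
With the tool pointing down it reaches from about 0.35 to 0.875 m from the base axis. Payload 4.2 kg.
Tool frame: the origin (TCP) lies at the very end of the fingers, on their centre line; the grasp point (between the pads) lies 19 mm behind it; z points along the fingers, y is the line along which they close (so a half turn about z gives the same grasp; the last joint's range is limited). The gripper opens to 87 mm and grips with 3 to 60 N. Pads are 19 mm wide; open, the fingers measure 117 mm over their backs; the gripper's body (75 mm by 190 mm) begins 51 mm behind the grasp point.
Start: joints at [78.3, 22.042, 0.453, 0, -68.411, -14.817], TCP at [0.279, 0.559, 0.223] pointing down, gripper open.
Joint ranges: [-179.83, 179.83], [-69.29, 118.12], [-61.27, 80.66], [-181.25, 117.63], [-171.15, -9.14], [-177.46, 177.46]. Speed limits (degrees/s): [159.86, 159.86, 180, 180, 180, 180].

INTERFACE

Orientations are given as a 3x3 rotation matrix whose columns are the frame's x, y, z axes.
In Python, from station import arm, fingers, readout, eyes gives the robot as it stands. Calls block until the motion is done:
- arm.goto(position, orientation): joint-space move of the TCP to a pose.
- arm.move_straight(position, vel=0.15, orientation=None): straight line of the TCP; orientation=None keeps the orientation; vel is the mean speed in m/s.
- arm.move_j(angles): joint-space move.
- fingers.move_gripper(opening, newtons=None): opening from 0.0 (shut) to 1.0 (fully open); newtons is the grip in N (None keeps the last); returns when the fingers have stopped.
- arm.wait(seconds).
- arm.ik(position, orientation): joint angles nearest the present ones, or None.
- readout.state(): the state.
- eyes.grab_frame(name): name is "scene" or "top" or "wrist"; returns a dict with "color" (480x640x3 uint8, red, green, blue), "fx", "fy", "cx", "cy" (pixels), "rvec" (rotation vector, rad) and "tvec" (3), from world to camera coordinates, as OpenCV has them. Camera axes: x right, y down, z forward; pixel columns grow to the right and rows downward; lengths in m; the calibration is good to about 2 mm. A picture is of the moment at which its call begins. There is no depth.
A pose or a line that the arm cannot do raises arm.PlanningError and nothing moves.
- arm.hand_in(): hands the job in; it is judged then, once.
The state is a dict: "clock": time; "qpos": joint angles; "joint_velocities": joint speeds; "tau": joint torques, N m; "tool_pos": TCP position; "eef_rot": TCP orientation; "wrist_force": force on the tool from outside, world axes, zero at the start; "ft_torque": the same for the moment, N m; "finger_gap": opening from 0.0 (shut) to 1.0 (fully open); "gripper_force": force on a finger pad.
Only numpy, scipy, OpenCV 4.12 (cv2) and the standard library are available. Lean on these libraries where they do the work, as an engineer would, in place of code of your own. Each camera call takes 0.05 s, during which the arm holds its last target. There are 200 camera calls.

## Working session

There is one attempt and no reset: what is moved stays moved. The work goes in short steps, each a Python script; the robot and the scene stay as the last script left them, time stands still between calls to the robot, and variables do not carry over. Pictures are saved under pics/ and viewed, at most 10 in all, crops included, and the job is handed in when it is done.

```bash
ls; mkdir -p pics
python3 - <<'E'
from station import arm, fingers, readout, eyes
import cv2,numpy as np
ims=[]
for n in ["scene","top"]:
    f=eyes.grab_frame(n); cv2.imwrite(f"pics/{n}0.png",f["color"][:,:,::-1])
    R=cv2.Rodrigues(np.array(f["rvec"],float))[0]; print(n,f["fx"],f["cx"],f["cy"],(-R.T@np.array(f["tvec"]).ravel()).round(3),R.round(2).tolist())
s=readout.state();print(s["clock"],s["tool_pos"],s["eef_rot"],s["wrist_force"])
E
```

```text
pics
scene 534.8951764999049 315.1147323185695 238.01015776160776 [-0.229 -0.809  0.603] [[0.65, -0.76, -0.02], [-0.36, -0.29, -0.89], [0.66, 0.59, -0.46]]
top 564.0102963233982 317.4354251117141 235.95868757217013 [ 0.277 -0.156  1.416] [[0.05, -1.0, 0.0], [-0.98, -0.05, -0.21], [0.21, 0.01, -0.98]]
0.1 [0.27877381 0.55880784 0.2215605 ] [[ 8.94741313e-01 -4.46584129e-01 -7.73925989e-04]
 [-4.46584785e-01 -8.94739502e-01 -1.80374411e-03]
 [ 1.13061340e-04  1.95950795e-03 -9.99998074e-01]] [ 0.05121099 -0.94619169 -0.62816692]
```

View pics/scene0.png

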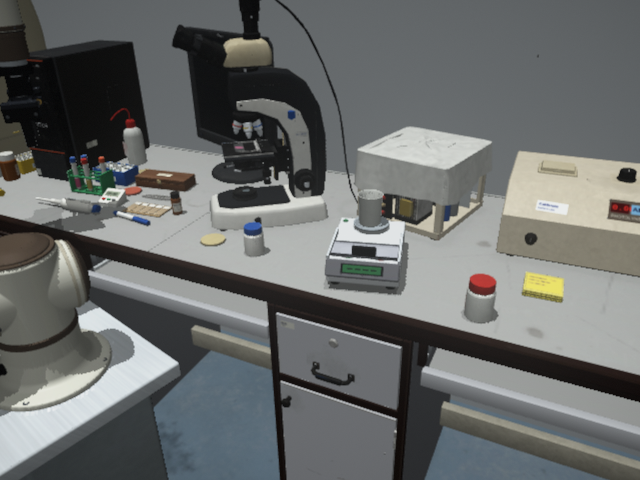

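View pics/top0.png

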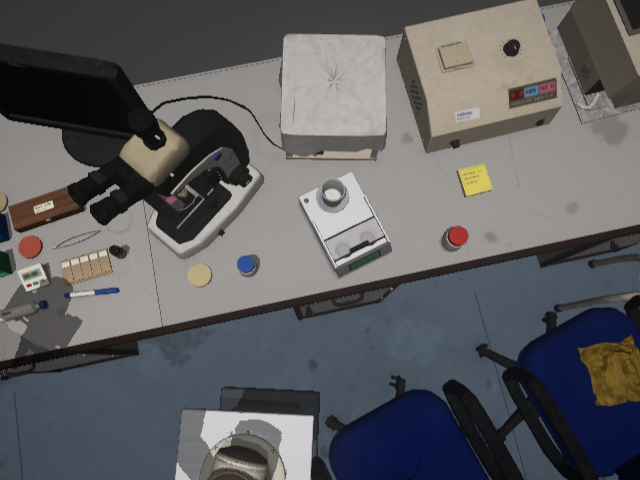

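The scene view shows the balance (about 365,250) with the beaker behind it, the blue jar and dish to its left and the red jar to its right. In the top view the case corners are near (301,192), (353,173), (391,250) and (337,273). The tab is at about (357,247), with the green key left of it and the red key right.

```bash
cat > h.py <<'E'
from station import arm, fingers, readout, eyes
import cv2, numpy as np
def cam(f):
    R=cv2.Rodrigues(np.array(f["rvec"],float))[0]; t=np.array(f["tvec"],float).ravel()
    return R,t,np.array([[f["fx"],0,f["cx"]],[0,f["fy"],f["cy"]],[0,0,1]])
def cast(f,uv,z):
    R,t,K=cam(f); uv=np.atleast_2d(np.array(uv,float)); c=-R.T@t
    d=(R.T@np.linalg.inv(K)@np.c_[uv,np.ones(len(uv))].T).T
    return c+d*((z-c[2])/d[:,2])[:,None]
def tri(f1,p1,f2,p2):
    P=[]
    for f in (f1,f2):
        R,t,K=cam(f); P.append(K@np.c_[R,t])
    X=cv2.triangulatePoints(P[0],P[1],np.array(p1,float).reshape(2,1),np.array(p2,float).reshape(2,1)).ravel()
    return X[:3]/X[3]
def proj(f,X):
    R,t,K=cam(f); return cv2.projectPoints(np.array(X,float).reshape(-1,3),np.array(f["rvec"],float),np.array(f["tvec"],float),K,None)[0].reshape(-1,2)
E
python3 - <<'E'
from h import *
f=eyes.grab_frame("top")
print(cast(f,[(301,192),(353,173),(391,250),(337,273)],0.06).round(3))
print(cast(f,[(357,247)],0.084).round(3), cast(f,[(457,235),(247,264)],.075).round(3))
w=eyes.grab_frame("wrist"); R,t,K=cam(w); s=readout.state(); E=np.array(s["eef_rot"])
print("cam in tool",(E.T@(-R.T@t-s["tool_pos"])).round(3),(E.T@R.T).round(2).tolist(),K[0,0])
E
```

```text
[[ 0.685 -0.101  0.06 ]
 [ 0.742 -0.23   0.06 ]
 [ 0.549 -0.33   0.06 ]
 [ 0.485 -0.2    0.06 ]]
[[ 0.547 -0.245  0.084]] [[ 0.591 -0.488  0.075]
 [ 0.494  0.018  0.075]]
cam in tool [ 0.07   0.001 -0.162] [[0.0, -0.97, -0.26], [1.0, -0.0, 0.0], [-0.0, -0.26, 0.97]] 411.4714180025986
```

```bash
cat >> h.py <<'E'
def rot(yaw,flip=True):   # tool down, tool x along -balance x (camera in front)
    c,s=np.cos(yaw),np.sin(yaw); k=-1 if flip else 1
    x=k*np.array([c,s,0]); z=np.array([0,0,-1.]); return np.c_[x,np.cross(z,x),z]
def B(o,yaw,p):
    c,s=np.cos(yaw),np.sin(yaw); return np.array([o[0]+c*p[0]-s*p[1],o[1]+s*p[0]+c*p[1],p[2]])
E
python3 - <<'E'
from h import *
o=(0.568,-0.239); yaw=np.radians(-0+np.degrees(np.arctan2(.1,.196))); print(np.degrees(yaw))
for fl in (True,False): print(fl,[np.round(arm.ik(B(o,yaw,p),rot(yaw,fl)),0).tolist() if arm.ik(B(o,yaw,p),rot(yaw,fl)) is not None else None for p in [(60,0,240),(-60,0,70),(0,34,40),(60,0,70)] for p in [np.array(p)/1000]])
E0=np.array(readout.state()["eef_rot"])
for p in [(.30,.25,.3),(.41,-.08,.3)]: print(arm.ik(p,rot(yaw)),arm.ik(p,rot(yaw,False)))
E
```

```text
27.03086025984298
True [[-5.0, 25.0, 7.0, 0.0, -72.0, -58.0], [-11.0, 26.0, -17.0, 0.0, -47.0, -52.0], [-5.0, 29.0, -17.0, 0.0, -44.0, -58.0], [-5.0, 33.0, -5.0, 0.0, -52.0, -58.0]]
False [[-5.0, 25.0, 7.0, 0.0, -72.0, 122.0], [-11.0, 26.0, -17.0, 0.0, -47.0, 128.0], [-5.0, 29.0, -17.0, 0.0, -44.0, 122.0], [-5.0, 33.0, -5.0, 0.0, -52.0, 122.0]]
[  63.96052954   -4.97141199  -21.0631498     0.          -73.90826219
 -126.92966928] [ 63.96052954  -4.97141199 -21.0631498    0.         -73.90826219
  53.07033072]
[ 11.45028542  -1.90592246 -18.25408509   0.         -73.65183737
 -74.41942516] [ 11.45028542  -1.90592246 -18.25408509   0.         -73.65183737
 105.58057484]
```

Run:
```python
from h import *
o=(0.568,-0.239); yaw=np.radians(27); R=rot(yaw)
fingers.move_gripper(0.0)
arm.goto([.30,.25,.3],R); arm.goto([.41,-.08,.3],R)
for i,p in enumerate([(.06,.04,.24),(.06,-.04,.24)]):
    arm.goto(B(o,yaw,p),R); arm.wait(.3)
    f=eyes.grab_frame("wrist"); np.save(f"w{i}.npy",f,allow_pickle=True); cv2.imwrite(f"pics/w{i}.png",f["color"][:,:,::-1])
s=readout.state(); print(s["clock"],s["tool_pos"],s["wrist_force"],s["finger_gap"])
```

```text
6.7583 [ 0.63956119 -0.24661993  0.24061465] [-0.44316318  0.42248088 -0.77449761] 0.007094158642554032
```

View pics/w0.png

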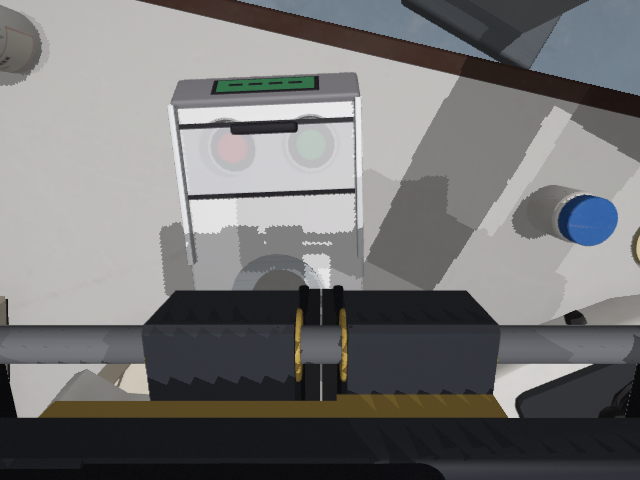

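View pics/w1.png

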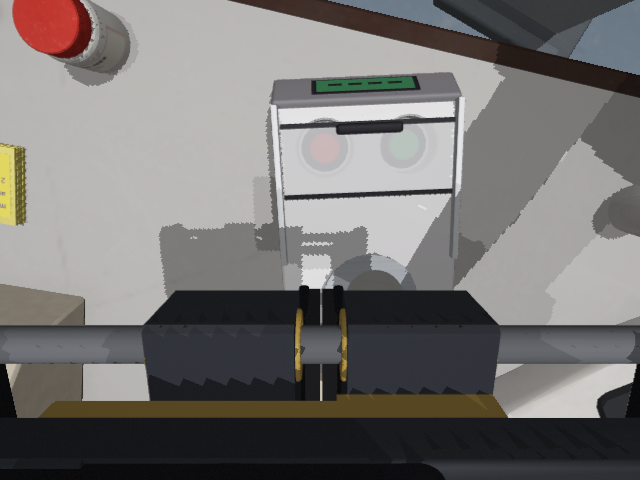

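Both views show the guard nearly shut. The red key is at (233,146) and (325,146), the green key at (311,141) and (403,141), and the tab at (264,127) and (370,127). Green lies on the balance's +y side. Next I triangulate these points by colour masks.

Run:
```python
from h import *
F=[np.load(f"w{i}.npy",allow_pickle=True).item() for i in (0,1)]
def cen(m,near,r):
    m=m.astype(np.uint8); k=np.zeros_like(m); cv2.circle(k,near,r,1,-1); m=cv2.morphologyEx(m*k,cv2.MORPH_OPEN,np.ones((3,3)))
    n,l,st,c=cv2.connectedComponentsWithStats(m); j=1+np.argmax(st[1:,4]); pts=cv2.findNonZero((l==j).astype(np.uint8)); return c[j],st[j],cv2.minAreaRect(pts)
seeds=dict(green=[(311,141),(403,141)],red=[(233,146),(325,146)],tab=[(264,127),(370,127)])
out={}
for n,s in seeds.items():
    c=[]
    for f,p in zip(F,s):
        im=f["color"].astype(int); r,g,b=im[...,0],im[...,1],im[...,2]
        m={"green":g-r>12,"red":r-g>20,"tab":im.max(2)<60}[n]
        if n=="tab":
            m=cv2.morphologyEx(m.astype(np.uint8),cv2.MORPH_OPEN,np.ones((7,5)))
        cc,st,rect=cen(m,p,26 if n!="tab" else 45); c.append(np.array(rect[0]) if n=="tab" else cc); print(n,cc.round(1),st,np.round(rect[1],1),round(rect[2],1))
    out[n]=tri(F[0],c[0],F[1],c[1]); print(n,out[n].round(4))
for z,k in ((.042,"green"),(.042,"red"),(.0845,"tab")): print(k,[cast(f,proj(f,out[k]),z)[0].round(4) for f in F])
d=out["green"]-out["red"]; print(np.linalg.norm(d[:2]), "yaw",np.degrees(np.arctan2(-d[0],d[1])))
# rail/strip yaw: front strip right end, left end at guard top z .065, per view
```

```text
Traceback (most recent call last):
ValueError: attempt to get argmax of an empty sequence
```

```bash
cat > m.py <<'E'
from h import *
F=[np.load(f"w{i}.npy",allow_pickle=True).item() for i in (0,1)]
def cen(m,near,r):
    m=m.astype(np.uint8); k=np.zeros_like(m); cv2.circle(k,near,r,1,-1); m=cv2.morphologyEx(m*k,cv2.MORPH_OPEN,np.ones((3,3)))
    n,l,st,c=cv2.connectedComponentsWithStats(m); j=1+np.argmax(st[1:,4]); pts=cv2.findNonZero((l==j).astype(np.uint8)); return c[j],st[j],cv2.minAreaRect(pts)
seeds=dict(green=[(311,141),(403,141)],red=[(233,146),(325,146)],tab=[(264,127),(370,127)])
out={}
for n,s in seeds.items():
    c=[]
    for f,p in zip(F,s):
        im=f["color"].astype(int); r,g,b=im[...,0],im[...,1],im[...,2]; v=(g-r) if n=="green" else (r-g)
        if n=="tab": m=cv2.morphologyEx((im.max(2)<60).astype(np.uint8),cv2.MORPH_OPEN,np.ones((7,5)))
        else:
            a=v[p[1],p[0]]; bg=v[p[1]+30,p[0]]; print(im[p[1],p[0]],im[p[1]+30,p[0]]); m=v>(a+bg)/2
        cc,st,rect=cen(m,p,26 if n!="tab" else 45); c.append(np.array(rect[0]) if n=="tab" else np.array(cc)); print(n,cc.round(1),st,np.round(rect[1],1),round(rect[2],1))
    out[n]=tri(F[0],c[0],F[1],c[1]); print(n,out[n].round(4))
for z,k in ((.042,"green"),(.042,"red"),(.0845,"tab")): print(k,[cast(f,proj(f,out[k]),z)[0].round(4) for f in F])
d=out["green"]-out["red"]; print(np.linalg.norm(d[:2]), "yaw",np.degrees(np.arctan2(-d[0],d[1])))
E
python3 m.py
```

```text
[190 200 195] [204 203 205]
green [310.6 144.3] [296 130  30  30 705] [29. 29.] 90.0
[185 196 191] [199 199 201]
green [403.1 144.5] [388 130  31  30 715] [29. 30.] 90.0
green [ 0.549  -0.2131  0.0375]
[205 186 189] [201 201 204]
red [232.2 147.6] [217 133  31  30 717] [29. 30.] 90.0
[202 185 185] [199 198 200]
red [324.3 147.7] [310 133  29  30 692] [29. 28.] 90.0
red [ 0.5823 -0.2723  0.0375]
tab [263.7 126.6] [231 120  66  14 782] [11.9 65.4] 87.5
tab [369.5 126.5] [337 120  66  14 776] [11.9 65.5] 87.3
tab [ 0.5522 -0.2499  0.0806]
green [array([ 0.5489, -0.213 ,  0.042 ]), array([ 0.5493, -0.2139,  0.042 ])]
red [array([ 0.5818, -0.2715,  0.042 ]), array([ 0.5822, -0.2724,  0.042 ])]
tab [array([ 0.5521, -0.2494,  0.0845]), array([ 0.5525, -0.2503,  0.0845])]
0.0679651298666676 yaw 29.36270831784738
```

```bash
cat >> h.py <<'E'
O=(0.5655,-0.2427); YAW=np.radians(29.4); RT=rot(YAW); BX=np.array([np.cos(YAW),np.sin(YAW),0])
def mv(x,y,z,vel=.15): arm.move_straight(B(O,YAW,(x/1e3,y/1e3,z/1e3)),vel=vel,orientation=RT)
def wf(n=5):
    a=[]
    for _ in range(n): arm.wait(.02); a.append(readout.state()["wrist_force"])
    return np.mean(a,0)
def where():
    p=np.array(readout.state()["tool_pos"]); d=p-[*O,0]; c,s=np.cos(YAW),np.sin(YAW); return np.round(1e3*np.array([c*d[0]+s*d[1],-s*d[0]+c*d[1],d[2]]),1)
E
python3 - <<'E'
from h import *
mv(-42,0,120,.2); mv(-42,0,73,.1); arm.wait(.2); b=wf(); print(b.round(2),where(),readout.state()["clock"])
mv(14,0,73,.06); print((wf()-b).round(2))
for x in np.arange(16,34,1.5):
    mv(x,0,73,.05); d=wf()-b; print(x,where(),d.round(2),round(-d@BX,2))
    if -d@BX>3.5: break
print(readout.state()["clock"])
f=eyes.grab_frame("wrist"); cv2.imwrite("pics/w2.png",f["color"][:,:,::-1])
E
```

```text
[-0.34 -0.25 -0.18] [-41.7  -0.3  73.7] 8.625
[0.6  0.44 0.1 ]
16.0 [15.8  0.1 73. ] [-0.65  0.14  0.06] 0.5
17.5 [17.4  0.1 73. ] [-0.92  0.17  0.49] 0.72
19.0 [19.1  0.  73. ] [-0.55  0.15  0.24] 0.4
20.5 [20.6 -0.  73. ] [-0.59  0.11  0.54] 0.46
22.0 [22.1  0.  72.9] [-0.52  0.29  0.09] 0.32
23.5 [22.4  0.1 73. ] [-3.78 -2.7   1.86] 4.62
11.7917
```

View pics/w2.png

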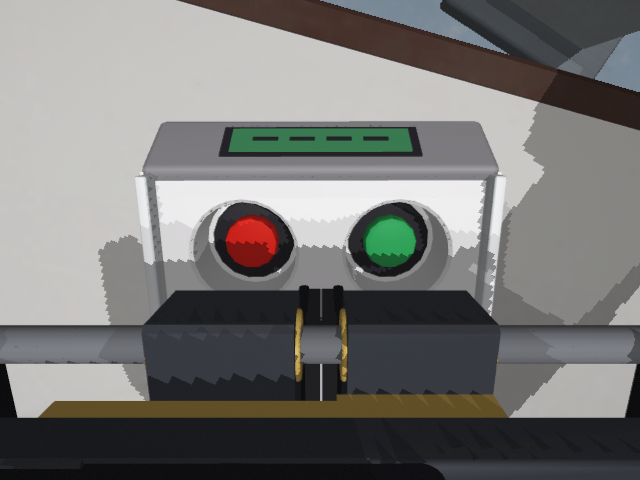

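The guard is fully open. Both wells are clear: the red key is at about (251,242) and the green key at about (390,242).

Run:
```python
from h import *
f=eyes.grab_frame("wrist"); h=cv2.cvtColor(f["color"],cv2.COLOR_RGB2HSV); m=cv2.inRange(h,(55,90,40),(90,255,255)); m[:195]=0; m[:,:340]=0;m[:,450:]=0; m[288:]=0
c=cv2.minEnclosingCircle(cv2.findNonZero(cv2.morphologyEx(m,cv2.MORPH_OPEN,np.ones((3,3))))) ; X=cast(f,[c[0]],.042)[0]
d=X-[*O,0]; cy,sy=np.cos(YAW),np.sin(YAW); k=1e3*np.array([cy*d[0]+sy*d[1],-sy*d[0]+cy*d[1]]); print(c,X,k)
if abs(k-[0,34]).max()>4: raise SystemExit("check")
kx,ky=(k+[0,34])/2
mv(10,0,73,.1); mv(kx,ky,95,.15); mv(kx,ky,50,.1); arm.wait(.2); b=wf(); print(b.round(2),where())
for z in np.arange(45,31,-1.):
    mv(kx,ky,z,.05); d=wf(4)-b; print(z,where(),d.round(2))
    if d[2]>5.2 or np.hypot(*d[:2])>4: break
arm.wait(.6); print((wf()-b).round(2),where(),readout.state()["clock"])
g=eyes.grab_frame("wrist"); cv2.imwrite("pics/w3.png",g["color"][:,:,::-1])
```

```text
((388.71368408203125, 241.02587890625), 27.182462692260742) [ 0.54822308 -0.21408049  0.042     ] [-1.00246112 33.41501959]
[0.   0.1  0.28] [-0.2 33.5 50.7]
45.0 [-0.6 33.8 44.9] [ 0.38 -0.24 -0.19]
44.0 [-0.5 33.7 44. ] [ 0.27 -0.43 -0.4 ]
43.0 [-0.5 33.7 42.9] [ 0.34 -0.28 -0.32]
42.0 [-0.4 33.5 42.2] [ 0.11 -0.14  0.35]
41.0 [-0.3 33.6 41.2] [-0.08 -0.42  1.69]
40.0 [-0.3 33.6 40.1] [ 0.25 -0.06  1.86]
39.0 [-0.3 33.6 39.1] [ 0.26 -0.52  2.89]
38.0 [-0.4 33.6 38.1] [-0.03 -0.32  2.98]
37.0 [-0.3 33.6 37.4] [-0.37  0.17  5.53]
[-0.37  0.16  5.01] [-0.3 33.6 37.5] 17.0167
```

View pics/w3.png

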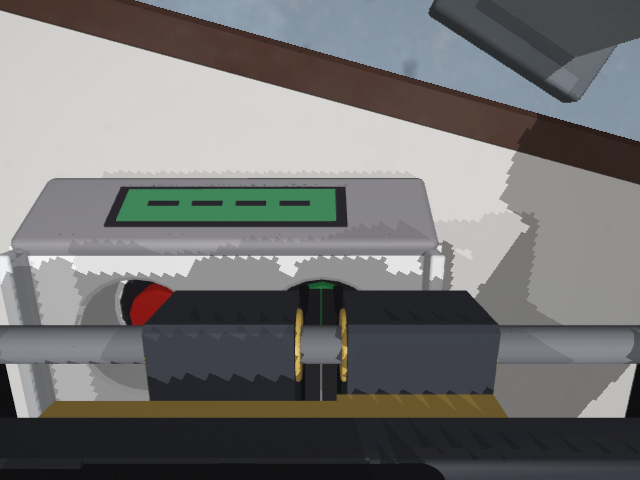

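The fingertip fills the green well, only a green sliver shows at (320,284), and the red key at (150,303) is untouched. The force step to 5 N with the tip stopped at 37.4 mm shows the key at its stop, held for over 0.6 s. Now I release and shut the guard.

Run:
```python
from h import *
mv(-.3,33.5,105,.12)
mv(57,0,105,.15); mv(57,0,77.5,.1); arm.wait(.2); b=wf(); print(b.round(2),where(),readout.state()["clock"])
mv(-3,0,77.5,.06); print((wf()-b).round(2))
for x in np.arange(-5,-20,-1.5):
    mv(x,0,77.5,.05); d=wf()-b; print(x,where(),d.round(2),round(d@BX,2))
    if d@BX>3.5: break
mv(x+8,0,77.5,.1); mv(x+8,0,120,.15); mv(60,0,240,.2); arm.wait(.2); print(readout.state()["clock"])
g=eyes.grab_frame("wrist"); np.save("w0.npy",g,allow_pickle=True); cv2.imwrite("pics/w4.png",g["color"][:,:,::-1])
```

```text
[ 0.45 -0.09  0.16] [57.3 -0.2 78.2] 19.0833
[-0.53  0.21 -0.37]
-5.0 [-5.   0.1 77.4] [-0.05  0.63 -0.72] 0.27
-6.5 [-6.5  0.  77.5] [ 0.43  1.1  -0.86] 0.92
-8.0 [-7.6  0.  77.5] [ 1.61  2.41 -1.55] 2.59
-9.5 [-7.7 -0.1 77.6] [ 4.05  4.87 -2.66] 5.92
23.3583
```

View pics/w4.png

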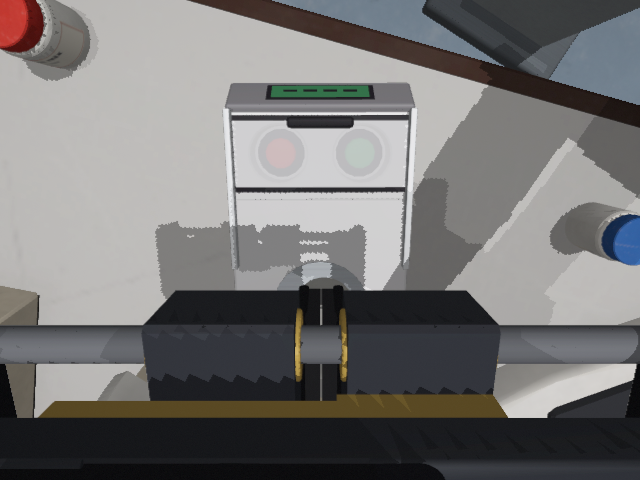

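The guard looks shut, with the tab at (320,122), the red key at (281,153) and the green key at (359,153). I check the tab's offset from the keys by numbers.

Run:
```python
from h import *
f=eyes.grab_frame("wrist"); im=f["color"].astype(int); r,g=im[...,0],im[...,1]
def sub(m,box):
    x0,y0,x1,y1=box; q=np.zeros(m.shape,np.uint8); q[y0:y1,x0:x1]=m[y0:y1,x0:x1]; return cv2.findNonZero(cv2.morphologyEx(q,cv2.MORPH_OPEN,np.ones((5,5))))
G=sub(g-r>5,(330,125,390,182)).reshape(-1,2).mean(0); Rd=sub(r-g>8,(250,125,310,182)).reshape(-1,2).mean(0)
T=cv2.minAreaRect(sub(im.max(2)<60,(275,105,365,135)))
S=cv2.minAreaRect(cv2.findNonZero((im.max(2)<70).astype(np.uint8)[180:196,245:395])); print(G,Rd,T,S)
o=(cast(f,[G],.042)[0]+cast(f,[Rd],.042)[0])/2
for n,p,z in (("tab",T[0],.0845),("rear strip",(S[0][0]+245,S[0][1]+180),.065)): print(n,(cast(f,[p],z)[0]-o)@BX*1e3)
```

```text
[359.48863636 152.38068182] [280.52447552 152.36223776] ((320.5, 120.5), (11.0, 65.0), 90.0) ((74.5, 9.0), (4.0, 149.0), 90.0)
tab -24.40657261279274
rear strip 28.30977583564004
```

Run:
```python
from h import *
g=eyes.grab_frame("scene")["color"][:,:,::-1]; a=cv2.imread("pics/scene0.png")
cv2.imwrite("pics/s1.png",np.hstack([cv2.resize(i[170:330,190:510],None,fx=1.25,fy=1.25) for i in (a,g)]))
```

```text
(no output)
```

View pics/s1.png

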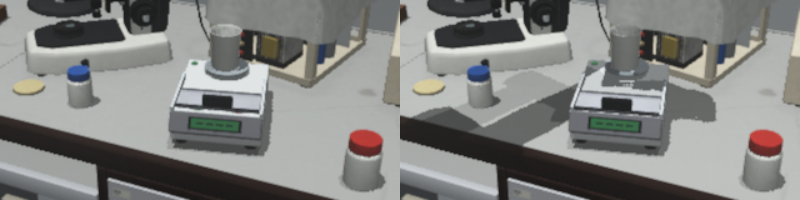

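The before and after crops match: the beaker (225,47 and 625,47), both jars and the dish stand where they were, and the guard is shut.

```bash
python3 -c "
from h import *
print(arm.hand_in(), readout.state()['clock'])"
```

```text
the job is handed in; nothing more can be done
the job is handed in; nothing more can be done
```

The job is done and handed in: guard pushed fully open, green key pressed to its stop (about 5 N, over half a second) and released, guard fully shut again, and the red key, beaker, jars and dish left undisturbed.

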